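Swivel the tool caddy home, draw the rolling pin and hold it level over the board

TASK

Turn the swivelling tool caddy to its home position: lift its sprung plunger by the knob, swing the head round until the plunger is over the single small hole in the index ring, and let it drop fully home, with the rolling pin still in its socket. Then draw the small wooden rolling pin out of its slanted socket, turn it level, and hold it up about 28 cm above the table over the middle of the plaster board. Finish while still holding it there in the gripper, level and still, with the caddy locked at home and everything else on the table left where it was.

Things in the scene. Friction and masses are not known exactly. Their poses are not given: they have to be found in the camera images.
- pin: Small rolling pin of plain light wood, about 0.2 kg, 220 mm long: barrel 38 mm across and 140 mm long, a 20 mm thick handle 40 mm long at each end. Origin at its middle (its centre of mass); z axis along it, to the upper end at the start. It stands loose in the caddy's slanted socket, leaning 45 degrees: grip the barrel at its middle, square to its length, from its upper side.
- pivot (a point): On the caddy's vertical turning axis, level with the top of the turning head's plate, 36 mm above the table. The caddy's base is a fixed plywood disc 276 mm across. x axis: from the home hole across the pivot, the way the pin leans once the head is home (away from the robot, give or take 15 degrees); z up.
- swivel (a joint): Turn of the caddy's head about its vertical axis since the start, rad, counter-clockwise positive from above; 0 at the start, home lies at about -0.8 to -1.3 (clockwise), where the knob stands over the home hole. At the start the plunger is down in the ring's long arc slot. The head turns with slight friction and stays where it is left.
- plunger (a joint): Lift of the sprung plunger, m: 0 = fully down, 0.020 = fully up. It must be lifted more than 0.012 to clear the steel index ring; the spring pushes down with 4 N at the bottom and 8 N at the top.
- knob (a point): Middle of the plunger's round black knob, 24 mm across, 36 mm tall (18 mm above and below this point), axis upright. With the plunger down it is 76 mm above the table, 40 mm above the head's plate; 110 mm from the pivot, on the side away from the pin's lean, carried round by the head. Grip it from above; it can turn in the grip.
- home_hole (a point): Middle of the small home hole in the steel index ring on the caddy's base, at the ring's top face, 24 mm above the table, 110 mm from the pivot on its robot side. The hole is 18 mm long round the ring, for the plunger's round-ended 12 mm tip, and 12 mm deep; it is the plunger's place when the head is home.
- socket_mouth (a point): Centre of the mouth of the slanted square plywood socket on the head, outside 54 mm, inside 42 mm square, 70 mm deep, its axis rising at 45 degrees. Seated, the pin stands on the socket's floor with its middle 40 mm beyond the mouth; it is clear once drawn 75 mm along its length.
- board_mid (a point): Centre of the top face of the square off-white plaster board, 200 x 200 x 18 mm, fixed on the table beside the caddy. A small bowl stands near one of its corners.
- pinch_bowl: Small terracotta bowl, 70 mm across, 40 mm high, standing on the board; leave alone. Origin at the centre of its underside.
- water_cup: Green plastic cup, 68 mm across, 70 mm high; leave alone. Origin at the centre of its underside.
- stick_pail: Metal pail of wooden sticks, 104 mm across, 180 mm high; leave alone. Origin at the centre of its underside.
- slip_jar: White ceramic jar, 72 mm across, 90 mm high; leave alone. Origin at the centre of its underside.
- paddle: Dark wooden paddle lying flat, 255 x 70 x 12 mm; leave alone. Origin on its underside.
- squeeze_bottle: White plastic bottle, 54 mm across, 130 mm high; leave alone. Origin at the centre of its underside.

How it is judged:
By the outcome, as a careful person would: the job done as asked, in the order asked, and still so for the second after the job is handed in, while the arm keeps its last pose, push and grip.
It also fails if it takes over 58 s, if anything falls off the work surface, if the arm or the gripper's body presses on something with over 40 N, if the wrist force passes 120 N, or if a joint passes its speed limit or range.

ROBOT

A 6-joint arm with a two-finger parallel gripper is mounted at the origin on the work surface. World frame = base frame: x ahead of the robot, y to its left, z up, the work surface at z = 0. Lengths are in mm, angles in rad, forces in N, time in s.
With the tool pointing down it reaches from about 275 to 750 mm from the base axis. Payload 10.2 kg.
Tool frame: the origin (TCP) lies at the very end of the fingers, on their centre line; the grasp point (between the pads) lies 19 mm behind it (ctrl.hold_point_z is the distance from the TCP to the grasp point, in mm); z points along the fingers, y is the direction in which the jaws open and shut (so a half turn about z gives the same grasp; the last joint's range is limited). The gripper opens to 85 mm and grips with 20 to 120 N. Pads are 22 mm wide; open, the fingers measure 114 mm over their backs; the gripper's body (76 mm by 85 mm) begins 54 mm behind the grasp point. The pads swing forward as they close: fully open they stand 13 mm farther back than shut.
Start: joints at [-0.223, 0.313, 1.498, -0, 1.331, -0.223], TCP at [525.006, -0.013, 231.294] pointing down, gripper open.
Joint ranges: [-2.94, 2.94], [-0.97, 2.17], [0.19, 2.56], [-1.23, 4.37], [0.02, 3.11], [-2.88, 2.88]. Speed limits (rad/s): [2.39, 2.39, 3.01, 3.14, 3.14, 3.14].

INTERFACE

Orientations are given as a unit quaternion [w, x, y, z].
In Python, from rig import readout, cams, workorder, spotter, ctrl gives the robot as it stands.
- The arm moves only by the tool step_arm, never from a script. Its argument "plan" is text: rows parted by semicolons, each of 5 numbers parted by spaces: the shift along the tool's x, y, z in cm, then the turn about the tool's z in degrees, then the opening in per cent of the stroke, from 0 (shut) to 100 (fully open). In form: x y z twist gripper; .... A call has 1 to 10 rows; each row is the pose to reach, as a shift and turn from the pose commanded when the call began, along the tool's axes at that moment; what a row does not reach only later rows make up. A row lasts 1/10 s, in which the tool goes at most 50 mm and 8.59 degrees, less where a joint would pass 70% of its speed; a pose out of reach is approached as far as the arm can. A call with a gripper value outside its range is refused whole. The fingers move at their own pace and stop on an object; "grip_force" is the grip in N (left out, the last holds). Time passes only in rows, so rows that repeat a pose let the fingers close. It gives the time, the measured TCP pose, the force and the opening at its end, in the units of the state.
- readout.sense(): the state, without advancing time (a new reading comes with each control period).
- cams.capture(name): name is "scene" or "side" or "wrist"; returns (picture, depth): 384x512x3 uint8, red, green, blue; 384x512 float32, mm along the optical axis (not along the pixel's ray), 0 where there is no reading.
- cams.camera_info(name): a dict with "vfov" (degrees; the focal length in pixels is half the picture's height over the tangent of half this angle, whatever the lens; pixels are square), "cx", "cy" (the principal point, pixels), "rvec" (rotation vector, rad) and "tvec" (3), from world to camera coordinates, as OpenCV has them. Camera axes: x right, y down, z forward; pixel columns grow to the right and rows downward; lengths in mm; the calibration is good to about 2 mm. A picture is of the moment at which its call begins: read the wrist's pose just before it. camera_info takes no time and is no camera call; for the wrist camera it gives the pose at the moment of the call.
- workorder.finish_job(): hands the job in, once; it reports no verdict.
Trained networks look in the newest picture that a camera, given by its name, has taken for a name from the list of things; names that differ only in an ending like _2 or _b are one class to them, and where a whole thing is asked for, a point or a joint stands for the part that bears it (a point fixed in the world has none). Each returns a list of dicts, best first, with "conf" (0 to 1); they miss things now and then, are a little off and sometimes report something else, mostly with a low value. They report only what shows in the picture. A call takes as long as a camera call.
- spotter.regions_of(camera, target): "pixels" (384x512 bool, what is visible of it) and "extent" ([centre column, centre row, width, height] in pixels, round what is visible of it).
The state is a dict: "time_s": time; "joints": joint angles; "dq": joint speeds; "tau": joint torques, N m; "eef_pos": TCP position; "ee_rot": TCP orientation; "force": force on the tool from outside, world axes, zero at the start; "wrist_torque": the same for the moment, N m; "grip_width": opening from 0.0 (shut) to 1.0 (fully open).
Only numpy, scipy, OpenCV 4.12 (cv2) and the standard library are available. Lean on these libraries where they do the work, as an engineer would, in place of code of your own. Each camera call takes 0.05 s, during which the arm holds its last target. There are 200 camera calls.

## Working session

There is one attempt and no reset: what is moved stays moved. The work goes in short steps, Python scripts to look and compute and a tool call to move; the robot and the scene stay as the last step left them, time stands still between calls to the robot, and variables do not carry over. Pictures are saved under pics/ and viewed, about 8 in all and at most 12, crops included, and the job is handed in when it is done.

Besides the shell and the picture viewer there is one more tool, called after "Call:" as a command line: name --argument value ..., lists and objects as JSON in quotes. step_arm: Moves the arm, as the interface text tells. Its arguments: {"type":"object","properties":{"plan":{"type":"string"},"grip_force":{"type":"number"}},"required":["plan"]}

```bash
ls; mkdir -p pics; cat > h.py <<'E'
import numpy as np, cv2
from scipy.spatial.transform import Rotation as R
from rig import readout, cams, workorder, spotter, ctrl
def world(name, depth, mask, info=None):
    i=info or cams.camera_info(name); f=192/np.tan(np.radians(i['vfov'])/2)
    v,u=np.nonzero(mask&(depth>0)); d=depth[v,u]
    p=np.c_[(u-i['cx'])/f*d,(v-i['cy'])/f*d,d]
    M=R.from_rotvec(np.ravel(i['rvec'])).as_matrix()
    return (p-np.ravel(i['tvec']))@M
def save(im,fn): cv2.imwrite('pics/'+fn,im[:,:,::-1])
E
python3 - <<'E'
from h import *
out=[]
for c in ['scene','side']:
    p,d=cams.capture(c); out.append(p); np.save(c+'.npy',d)
    i=cams.camera_info(c);print(c,i, 'campos',-R.from_rotvec(np.ravel(i['rvec'])).as_matrix().T@np.ravel(i['tvec']))
    for t in ['pin','knob','home_hole','socket_mouth','pinch_bowl','board_mid','water_cup','stick_pail','slip_jar','paddle','squeeze_bottle']:
        r=spotter.regions_of(c,t)
        for q in r[:1]:
            w=world(c,d,q['pixels']); print(t,round(q['conf'],2),np.round(q['extent']),np.round(np.median(w,0)) if len(w) else None, np.round(w.min(0)) if len(w) else '',np.round(w.max(0)) if len(w) else '')
    save(p,c+'0.png')
print(readout.sense())
E
```

```text
pics
scene {'vfov': 56.142854982210196, 'cx': 255.53479628372295, 'cy': 193.63779312113545, 'rvec': array([ 1.76431564,  2.04561997, -0.59649767]), 'tvec': array([  -8.19895079, -464.7164401 , 1354.18311687])} campos [1111.54825941  166.58230704  886.87727926]
pin 0.78 [166. 159.  41.  16.] [ 567. -143.  155.] [ 444. -224.   20.] [592. -81. 194.]
knob 0.58 [132. 240.  33.  40.] [ 768. -194.   79.] [ 681. -271.   -4.] [ 792. -169.   93.]
home_hole 0.85 [161. 181.  92.  76.] [ 582. -173.   11.] [ 402. -345.   -4.] [670. -63. 190.]
socket_mouth 0.93 [155. 168.  66.  60.] [ 553. -205.   37.] [ 473. -324.    9.] [ 612. -121.  124.]
pinch_bowl 0.56 [291. 206.  26.  27.] [596. 194.  40.] [574. 161.  18.] [642. 226.  61.]
board_mid 0.67 [291. 201.  80.  72.] [548. 196.  18.] [443.  89.  -0.] [656. 298.  26.]
water_cup 0.92 [222. 226.  26.  34.] [676.  16.  39.] [653. -18.  -2.] [720.  51.  72.]
stick_pail 0.81 [190. 256.  47.  62.] [791. -30.  68.] [ 687. -102.   -3.] [845.  19. 184.]
slip_jar 0.76 [130. 240.  34.  40.] [ 768. -194.   78.] [ 681. -244.   -3.] [ 792. -169.   93.]
paddle 0.68 
[... 1425 characters left out ...]
e_s': 1.2, 'joints': array([-2.23377211e-01,  3.12891099e-01,  1.49768005e+00, -3.19754378e-05,
        1.33099104e+00, -2.23417224e-01]), 'dq': array([-5.29449321e-04, -2.53819568e-03, -1.11573917e-03, -1.90891590e-05,
        3.05740445e-04, -2.32233055e-03]), 'tau': array([ 5.20939593e-04, -4.12173879e+01, -2.59902459e+01, -1.59968213e-04,
        4.94284322e-04, -5.97513804e-05]), 'eef_pos': array([ 5.25013607e+02, -1.14246860e-02,  2.31306251e+02]), 'ee_rot': array([ 2.11656732e-05,  7.07089949e-01,  7.07123612e-01, -5.02428528e-06]), 'force': array([ 0.08461438, -0.1225017 , -0.43965957]), 'wrist_torque': array([ 0.03678348,  0.04552496, -0.00863832]), 'grip_width': 0.9990363149031044}
```

```bash
python3 - <<'E'
import cv2,numpy as np
s=cv2.imread('pics/side0.png')[250:384,160:330]; c=cv2.imread('pics/scene0.png')[120:240,90:220]
a=cv2.resize(s,(761,600),interpolation=cv2.INTER_CUBIC);cv2.imwrite('pics/a.png',a)
cv2.imwrite('pics/b.png',cv2.resize(c,(650,600),interpolation=cv2.INTER_CUBIC))
E
python3 -c "
from rig import ctrl;print([ (k,getattr(ctrl,k)) for k in dir(ctrl) if k[0]!='_'])"
```

```text
[('PlanningError', <class 'rig.PlanningError'>), ('hold_point_z', 18.700000000000003)]
```

View pics/a.png

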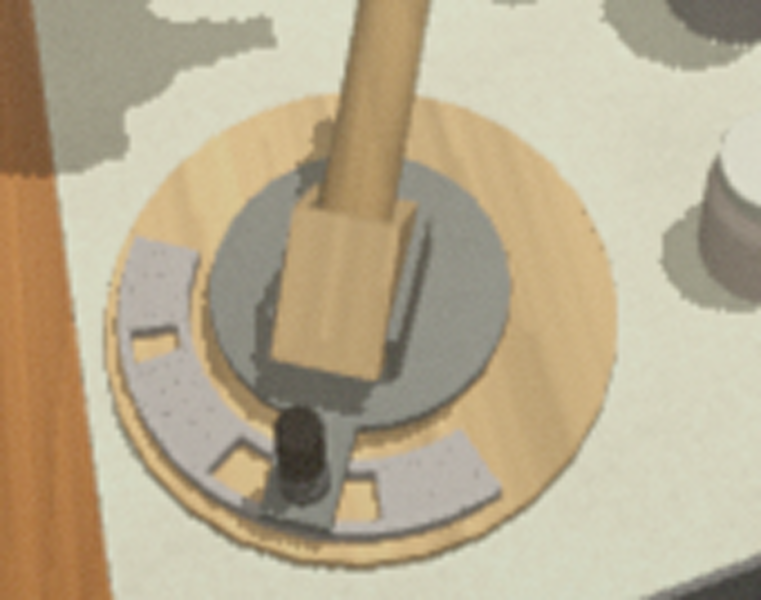

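View pics/scene0.png

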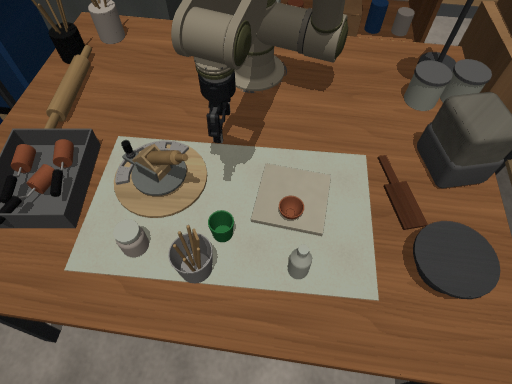

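```bash
python3 - <<'E'
from h import *
d=np.load('side.npy'); i=cams.camera_info('side'); f=192/np.tan(np.radians(i['vfov'])/2)
M=R.from_rotvec(np.ravel(i['rvec'])).as_matrix();C=-M.T@np.ravel(i['tvec'])
def ray(u,v,z):
    r=M.T@np.array([(u-i['cx'])/f,(v-i['cy'])/f,1]); return C+r*(z-C[2])/r[2]
k=170/761
for x,y in [(156,345),(133,332),(175,328),(135,362),(180,350)]: print('hole',ray(160+x*k,250+y*134/600,24).round(1))
W=world('side',d,np.ones((384,512),bool))
near=np.hypot(W[:,0]-535,W[:,1]+200)<160
def fit(lo,hi,r0,r1):
    q=W[near&(W[:,2]>lo)&(W[:,2]<hi)];h=np.hypot(q[:,0]-535,q[:,1]+200);q=q[(h>r0)&(h<r1)]
    return q
q=fit(9,15,120,150); hull=cv2.convexHull(q[:,:2].astype(np.float32)); print('disc',cv2.minEnclosingCircle(hull))
q=fit(33,39,0,95); hull=cv2.convexHull(q[:,:2].astype(np.float32)); print('plate',cv2.minEnclosingCircle(hull))
q=fit(86,99,90,130); print('knobtop',len(q),q.mean(0),q.min(0),q.max(0))
h=[W[near&(W[:,2]>130)]][0]
print('pin upper surf',len(h))
c=h.mean(0);print(c,np.linalg.svd(h-c,full_matrices=False)[2][0],h.min(0),h.max(0))
E
```

```text
hole [ 424.2 -212.5   24. ]
hole [ 413.1 -202.8   24. ]
hole [ 435.  -204.9   24. ]
hole [ 412.6 -219.8   24. ]
hole [ 436.2 -217.8   24. ]
disc ((532.9671630859375, -203.47535705566406), 138.2236785888672)
plate ((531.4136962890625, -209.27455139160156), 84.89171600341797)
knobtop 109 [ 487.97286968 -305.82941172   92.60249188] [ 476.82319881 -316.20586759   86.05681143] [ 498.99746424 -293.37819492   97.20836457]
pin upper surf 2561
[528.46831301 -86.30977794 397.68350683] [ 0.12830662 -0.24092087 -0.96202627] [ 475.29042188 -195.56639678  130.01740754] [590.83657472 -40.23180446 540.82454463]
```

Call:
step_arm --plan "-5 -0.6 0 8 100;-10 -1.2 0 16 100;-15 -1.8 0 24 100;-20 -2.5 0 24 100;-25 -3.1 0 24 100;-30.4 -3.7 0 24 100;-30.4 -3.7 2 24 60;-30.4 -3.7 5 24 60;-30.4 -3.7 5 24 60;-30.4 -3.7 5 24 60" --grip_force 40

```text
time_s: 2.2
eef_pos: [488.2, -303.9, 182.0]
ee_rot: [-0.0, 0.839, 0.545, -0.0]
force: [-0.4, -0.2, 1.3]
grip_width: 0.597
```

```bash
python3 - <<'E'
from h import *
s=readout.sense();i=cams.camera_info('wrist');p,d=cams.capture('wrist')
print(s['eef_pos'],s['ee_rot'],s['grip_width'])
W=world('wrist',d,np.ones((384,512),bool),i)
r=np.hypot(W[:,0]-488,W[:,1]+304)
q=W[(r<30)&(W[:,2]>84)&(W[:,2]<100)];print(len(q),q.mean(0) if len(q) else 0, q.min(0) if len(q) else 0,q.max(0) if len(q) else 0)
save(p,'w1.png')
E
```

```text
[ 488.16984843 -303.93169751  181.95095398] [-3.05498653e-05  8.38586745e-01  5.44768088e-01 -1.69720069e-05] 0.5968357246525594
542 [ 488.75557073 -302.90528879   93.41133111] [ 476.44539372 -315.58896946   84.04646923] [ 499.93626701 -292.26844569   95.86214667]
```

View pics/w1.png

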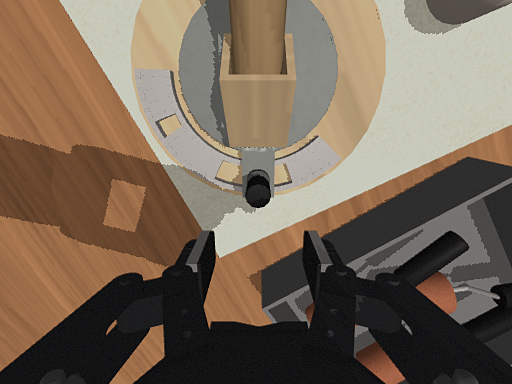

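```bash
python3 - <<'E'
from h import *
s=readout.sense();i=cams.camera_info('wrist');p,d=cams.capture('wrist')
f=192/np.tan(np.radians(i['vfov'])/2);M=R.from_rotvec(np.ravel(i['rvec'])).as_matrix();C=-M.T@np.ravel(i['tvec'])
def ray(u,v,z):
    r=M.T@np.array([(u-i['cx'])/f,(v-i['cy'])/f,1]); return C+r*(z-C[2])/r[2]
for u,v in [(169,125),(155,123),(172,114),(183,129),(165,138)]: print(ray(u,v,24).round(1))
W=world('wrist',d,np.ones((384,512),bool),i)
h=np.hypot(W[:,0]-533,W[:,1]+203.5)
for lo,hi,a,b in [(9,15,115,150),(33,39,0,95)]:
    q=W[(W[:,2]>lo)&(W[:,2]<hi)&(h>a)&(h<b)]
    q=q[np.hypot(q[:,0]-488,q[:,1]+304)>25]
    print(cv2.minEnclosingCircle(cv2.convexHull(q[:,:2].astype(np.float32))),q.min(0),q.max(0))
r=np.hypot(W[:,0]-488,W[:,1]+304)
for R0 in (60,80,100): q=W[(r<R0)&(W[:,1]<-304)&(W[:,2]<150)&(r>20)];print(R0,q[:,2].max())
E
```

```text
[ 423.6 -211.    24. ]
[ 410.6 -202.9   24. ]
[ 432.3 -202.2   24. ]
[ 435.6 -221.    24. ]
[ 412.5 -221.5   24. ]
((532.9064331054688, -204.1325225830078), 137.70167541503906) [ 396.04367412 -340.90910682    9.06285203] [669.89778986 -92.26439506  14.95538055]
((529.5223999023438, -211.07611083984375), 85.95570373535156) [ 453.37374946 -295.10014723   33.32873315] [ 612.62856303 -126.98594485   38.98822292]
60 37.805187218567596
80 37.805187218567596
100 37.805187218567596
```

Call:
step_arm --plan "0 0 3 0 60;0 0 6 0 60;0 0 9 0 60;0 0 11.5 0 60;0 0 11.5 0 60;0 0 11.5 0 20;0 0 11.5 0 10;0 0 11.5 0 10;0 0 11.5 0 10;0 0 11.5 0 10" --grip_force 50

```text
time_s: 3.3
eef_pos: [489.0, -304.8, 68.6]
ee_rot: [0.002, 0.839, 0.545, 0.001]
force: [0.0, 1.0, 7.0]
grip_width: 0.256
```

Call:
step_arm --plan "0 0 -0.5 0 10;0 0 -1 0 10;0 0 -1.5 0 10;0 0 -1.7 0 10;0 0 -1.7 0 10" --grip_force 60

```text
time_s: 3.8
eef_pos: [488.0, -304.1, 83.4]
ee_rot: [0.0, 0.839, 0.545, -0.0]
force: [0.9, -2.5, -7.5]
grip_width: 0.257
```

Call:
step_arm --plan "0.06 -1.19 0 6.2 10;0.26 -2.36 0 12.4 10;0.58 -3.51 0 18.6 10;1.01 -4.61 0 24.8 10;1.57 -5.67 0 31 10;2.24 -6.65 0 37.2 10;3.01 -7.56 0 43.4 10;3.87 -8.38 0 49.6 10;4.82 -9.10 0 55.8 10;5.84 -9.71 0 62 10"

```text
time_s: 4.8
eef_pos: [422.2, -210.8, 83.0]
ee_rot: [-0.0, 0.999, 0.033, -0.001]
force: [-1.1, -3.1, -7.4]
grip_width: 0.263
```

Call:
step_arm --plan "0 0 0 0 10;0 0 0 0 10"

```text
time_s: 5.0
eef_pos: [422.4, -211.2, 83.0]
ee_rot: [-0.0, 0.999, 0.037, -0.001]
force: [-3.4, -2.8, -7.5]
grip_width: 0.261
```

```bash
python3 - <<'E'
from h import *
s=readout.sense();print(s['eef_pos'],s['ee_rot'],s['force'],s['joints'])
i=cams.camera_info('wrist');p,d=cams.capture('wrist');p2,_=cams.capture('side')
a=cv2.resize(p[:300,60:460],(600,450)); b=cv2.resize(p2[280:384,170:310],(606,450))
save(cv2.resize(np.hstack([a,b]),(800,298)),'w2.png')
E
```

```text
[ 422.4065328  -211.24664444   83.04546823] [-2.83341296e-04  9.99327554e-01  3.66529888e-02 -9.58072489e-04] [-3.42385462 -2.80354698 -7.49388753] [-7.12043067e-01  3.82932546e-01  1.83261064e+00 -1.11100340e-03
  9.27839214e-01  7.86097736e-01]
```

View pics/w2.png

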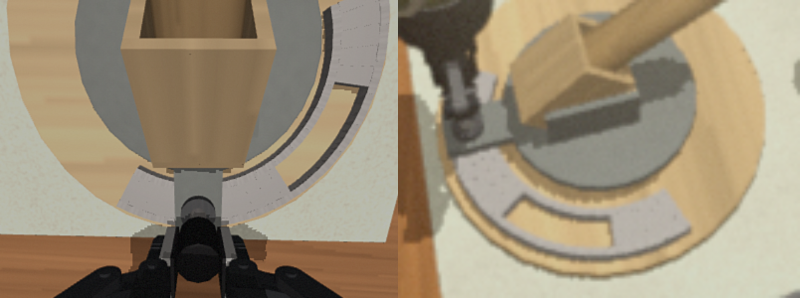

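Call:
step_arm --plan "0 0 0.4 0 10;0 0 0.8 0 10;0 0 1.2 0 10;0 0 1.6 0 10;0 0 1.7 0 10;0 0 1.7 0 10"

```text
time_s: 5.7
eef_pos: [422.9, -212.4, 68.5]
ee_rot: [0.001, 0.999, 0.037, -0.0]
force: [-13.8, -1.3, 21.8]
grip_width: 0.258
```

Call:
step_arm --plan "0 0 -0.1 0 10;0 0 -0.1 0 50;0 0 -0.1 0 50;0 0 -0.1 0 50;0 0 -3 0 60;0 0 -6 0 60;0 0 -10 0 60;0 0 -14 0 60;0 0 -14 0 60"

```text
time_s: 6.6
eef_pos: [424.9, -212.4, 211.2]
ee_rot: [0.003, 0.999, 0.035, 0.004]
force: [0.0, 0.2, -0.9]
grip_width: 0.6
```

```bash
python3 - <<'E'
from h import *
s=readout.sense();print(s['eef_pos'],s['force'],s['joints'])
for c in ['wrist','side']:
    i=cams.camera_info(c);p,d=cams.capture(c)
    if c=='wrist': pw=p
    W=world(c,d,np.ones((384,512),bool),i)
    r=np.hypot(W[:,0]-423,W[:,1]+211)
    q=W[(r<25)&(W[:,2]>70)&(W[:,2]<120)]
    if len(q): print('knob',c,len(q),q.min(0),q.max(0),np.percentile(q[:,2],[50,90])); t=q[q[:,2]>90]; print((t.min(0)+t.max(0))/2 if len(t) else '')
    # pin: points above z 60 near caddy, off x from socket
    for t in ['pin','socket_mouth']:
      g=spotter.regions_of(c,t)
      if g:
        w=world(c,d,g[0]['pixels'],i);w=w[(np.hypot(w[:,0]-533,w[:,1]+204)<170)&(w[:,2]>40)&(w[:,2]<240)]
        k=np.median(w,0);print(c,t,g[0]['conf'],len(w),w.min(0).round(),w.max(0).round(),w.mean(0).round(1),np.linalg.svd(w-w.mean(0),full_matrices=False)[2][0])
        if t=='pin':
          for lo in range(90,200,15):
            e=w[(w[:,2]>lo)&(w[:,2]<lo+15)]
            if len(e)>5: print(lo,len(e),e.mean(0).round(1),e.min(0).round(1),e.max(0).round(1))
b=cv2.resize(p[230:384,170:330],(623,600));a=cv2.resize(pw,(800,600))
save(a,'w3.png');save(b,'s3.png')
E
```

```text
[ 424.86476114 -212.39664382  211.15033923] [ 0.00307512  0.20959144 -0.90751163] [-7.11094796e-01  2.15207670e-01  1.67991130e+00  2.98211309e-04
  1.23689604e+00  7.88624132e-01]
knob wrist 491 [ 412.36245054 -224.23790476   70.44122402] [ 435.63965036 -200.7405832    96.41602065] [93.82651132 94.79740229]
[ 423.87661308 -212.38964603   93.31357626]
wrist pin 0.77 3889 [ 523. -224.   80.] [ 578. -181.  149.] [ 550.5 -202.2  129.2] [-0.80442658 -0.08423595 -0.58804948]
90 43 [ 529.5 -204.5  102.6] [ 523.2 -222.9   98.6] [ 540.8 -184.6  105. ]
105 817 [ 532.8 -203.7  115. ] [ 522.8 -222.   105.1] [ 559.6 -182.6  120. ]
120 1682 [ 548.8 -202.4  127.8] [ 528.6 -220.1  120. ] [ 577.6 -181.4  135. ]
135 1346 [ 564.2 -201.   140.6] [ 550.6 -217.6  135. ] [ 575.5 -182.7  149.2]
wrist socket_mouth 0.92 5469 [ 413. -241.   41.] [ 561. -169.  125.] [ 497.  -206.6   97.7] [-0.9551806  -0.07601802 -0.28609663]
knob side 133 [ 412.01086094 -224.33042135   70.228833  ] [ 435.51983094 -199.15121087   96.7471646 ] [91.94768053 95.09779748]
[ 423.17138464 -213.29176072   93.46825108]
side pin 0.79 1050 [ 523. -222.   91.] [ 664. -181.  195.] [ 588.4 -205.8  149.9] [-0.84167878 -0.09447112 -0.53165029]
90 10 [ 545.5 -219.5  101.3] [ 537.  -221.4   91.1] [ 553.7 -215.7  104.8]
105 132 [ 538.2 -212.5  114.4] [ 523.2 -221.7  105.3] [ 579.4 -186.5  120. ]
120 181 [ 555.  -209.7  127.7] [ 529.7 -220.9  120.1] [ 594.8 -186.9  134.8]
135 192 [ 576.1 -208.2  142.6] [ 553.  -219.4  135. ] [ 617.9 -189.1  150. ]
150 199 [ 598.4 -205.7  157.5] [ 574.9 -216.9  150.1] [ 637.8 -184.3  164.8]
165 236 [ 620.1 -200.5  172.7] [ 593.6 -215.9  165. ] [ 655.2 -180.6  180. ]
180 99 [ 647.9 -196.4  186.4] [ 618.5 -205.8  180. ] [ 664.  -186.3  195. ]
side socket_mouth 0.63 1435 [ 411. -250.   40.] [ 605. -176.  124.] [ 497.6 -219.7   84.8] [-0.98910434  0.09793094 -0.10991881]
```

View pics/s3.png

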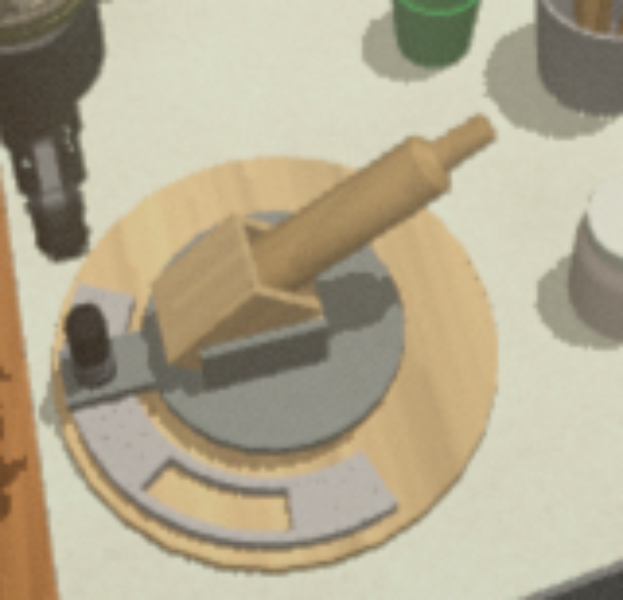

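```bash
python3 - <<'E'
from h import *
from scipy.optimize import least_squares
A=[]
for c in ['wrist','side','scene']:
    i=cams.camera_info(c);p,d=cams.capture(c); W=world(c,d,np.ones((384,512),bool),i)
    W=W[(abs(W[:,1]+203-(W[:,0]-533)*.073)<30)&(W[:,0]>500)&(W[:,0]<720)&(W[:,2]>40)&(W[:,2]<235)]
    A.append(W); print(c,len(W),W.max(0))
def split(v): 
    a,el,y0,z0=v; u=np.array([np.cos(el)*np.cos(a),np.cos(el)*np.sin(a),np.sin(el)]);return u,np.array([575,y0,z0])
def rr(v,P):
    u,c=split(v);q=P-c;s=q@u;return np.linalg.norm(q-np.outer(s,u),axis=1),s
for name,P in [('wrist',A[0]),('side',A[1]),('all',np.vstack([A[0][::4],A[1],A[2]]))]:
    v=np.array([.073,.785,-201,130.])
    for k in range(6):
        r,s=rr(v,P);m=(abs(r-19)<(10,8,6,5,4,4)[k])&(s>-40)&(s<75)
        v=least_squares(lambda v:rr(v,P[m])[0]-19,v,loss='soft_l1').x
    r,s=rr(v,P);m=(abs(r-19)<4); h=(r<13)&(r>7)
    print(name,m.sum(),np.degrees(v[:2]),v[2:],'barrel s',np.percentile(s[m],[0.5,2,98,99.5]),'handle s',np.percentile(s[h&(s>40)],[2,50,98]) if (h&(s>40)).any() else '')
    u,c=split(v)
    for e in [np.percentile(s[m],99)-70]: print('mid est',c+u*e)
E
```

```text
wrist 6525 [ 573.11955052 -171.45306143  146.50986874]
side 1582 [ 666.13272489 -176.41975672  194.6835991 ]
scene 854 [ 664.72961333 -171.5336175   193.6498069 ]
wrist 3898 [ 4.80202921 34.67154954] [-200.22941681  127.51186305] barrel s [-56.64776674 -51.90391551   1.76658925   2.73453653] handle s 
mid est [ 519.55429331 -204.88730042   89.02506114]
side 894 [ 4.88020764 34.30247925] [-199.21369181  126.95189391] barrel s [-51.36098142 -49.17043947  67.21308559  69.03892686] handle s [ 69.80262666  87.43411127 106.10348974]
mid est [ 573.58498961 -199.33450861  125.98303719]
all 2248 [ 5.82422962 34.29335602] [-199.38963898  127.30519005] barrel s [-66.54664278 -54.74662607  66.30407455  68.10688222] handle s [ 67.80566605  87.12301094 106.05872894]
mid est [ 572.74533163 -199.61962319  125.75956395]
```

```bash
python3 - <<'E'
from h import *
s=readout.sense();i=cams.camera_info('wrist');M=R.from_rotvec(np.ravel(i['rvec'])).as_matrix();C=-M.T@np.ravel(i['tvec'])
q=s['ee_rot'];T=R.from_quat(q[[1,2,3,0]]);print(T.inv().apply(C-s['eef_pos']),T.as_matrix().round(3),s['joints'],s['eef_pos'])
E
```

```text
[  76.26036212    0.62942797 -142.82039624] [[ 0.998  0.07  -0.001]
 [ 0.07  -0.998  0.001]
 [-0.001 -0.001 -1.   ]] [-7.11531032e-01  2.21341854e-01  1.68736545e+00  1.92127721e-05
  1.23425283e+00  7.89411690e-01] [ 422.89305263 -211.0507504   205.62021723]
```

Call:
step_arm --plan "4 0 0 0 90;8.5 -0.1 0 0 90;12.5 -0.1 0 0 90;15 -0.1 0 0 90;15 -0.1 2 0 90;15 -0.1 5 0 90;15 -0.1 7 0 90;15 -0.1 7 0 90;15 -0.1 7 0 90;15 -0.1 7 0 90"

```text
time_s: 8.05
eef_pos: [573.2, -200.1, 137.7]
ee_rot: [0.001, 0.999, 0.035, 0.001]
force: [-0.0, -0.8, -0.6]
grip_width: 0.901
```

```bash
python3 - <<'E'
from h import *
s=readout.sense();print(s['eef_pos'],s['force'],s['grip_width'])
p,d=cams.capture('side');save(cv2.resize(p[200:384,170:340],(554,600)),'s4.png')
E
```

```text
[ 573.17438739 -200.06891305  137.72165327] [-0.01553013 -0.81729812 -0.55103264] 0.9009423409965771
```

View pics/s4.png

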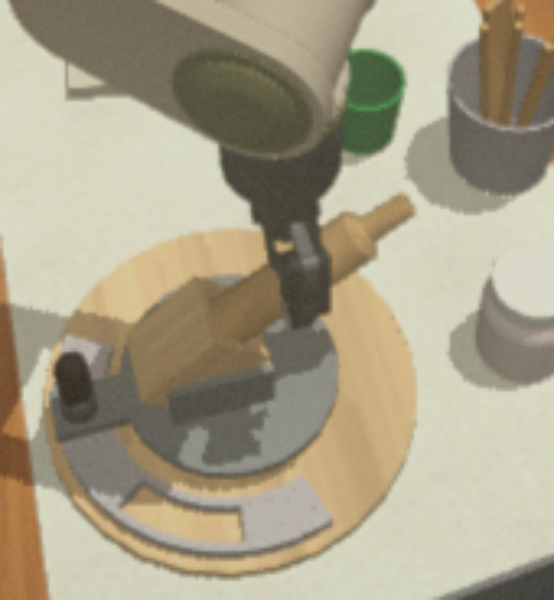

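Call:
step_arm --plan "0 0 1.3 0 90;0 0 2.5 0 90;0 0 2.5 0 90;0 0 2.5 0 50;0 0 2.5 0 30;0 0 2.5 0 30;0 0 2.5 0 30;0 0 2.5 0 30" --grip_force 60

```text
time_s: 8.9
eef_pos: [572.9, -199.9, 111.9]
ee_rot: [0.0, 0.999, 0.035, 0.001]
force: [0.8, 0.3, 2.9]
grip_width: 0.426
```

Call:
step_arm --plan "0.3 0 -0.3 0 30;0.8 0 -0.8 0 30;1.4 0 -1.4 0 30;2.1 0 -2.1 0 30;2.8 0 -2.8 0 30;3.5 0 -3.5 0 30;4.3 0 -4.3 0 30;5.1 0 -5.1 0 30;5.9 0 -5.9 0 30;6.7 0 -6.7 0 30" --grip_force 80

```text
time_s: 9.9
eef_pos: [640.3, -194.7, 178.9]
ee_rot: [-0.0, 0.999, 0.035, 0.0]
force: [-0.1, 0.3, -2.3]
grip_width: 0.423
```

Call:
step_arm --plan "0.2 0 -3 0 30;0.2 0 -7 0 30;0.2 0 -10 0 30;0.2 0 -10 0 30;0.2 0 -10 0 30"

```text
time_s: 10.4
eef_pos: [641.7, -194.6, 277.7]
ee_rot: [-0.0, 0.999, 0.035, -0.0]
force: [0.3, -0.3, -4.1]
grip_width: 0.416
```

```bash
python3 - <<'E'
from h import *
s=readout.sense();print(s['eef_pos'],s['force'],s['grip_width'],s['joints'],s['wrist_torque'])
p,d=cams.capture('side');W=world('side',d,np.ones((384,512),bool))
r=np.hypot(W[:,0]-424,W[:,1]+212);q=W[(r<25)&(W[:,2]>85)&(W[:,2]<120)]
print('knobtop',np.percentile(q[:,2],[50,90]),(q.min(0)+q.max(0))/2)
p2,_=cams.capture('scene')
save(np.hstack([cv2.resize(p[100:384,150:420],(475,500)),cv2.resize(p2[90:250,80:180],(312,500))]),'s5.png')
E
```

```text
[ 641.66937938 -194.61244164  277.68109105] [ 0.34409624 -0.31746441 -4.10471644] 0.416337011934242 [-4.68889404e-01  6.38423421e-01  8.86601944e-01  2.33933319e-04
  1.61681352e+00  1.03184338e+00] [ 0.00181649  0.07281635 -0.01798844]
knobtop [93.05922303 95.36486703] [ 423.33234051 -212.54201106   91.25492853]
```

View pics/s5.png

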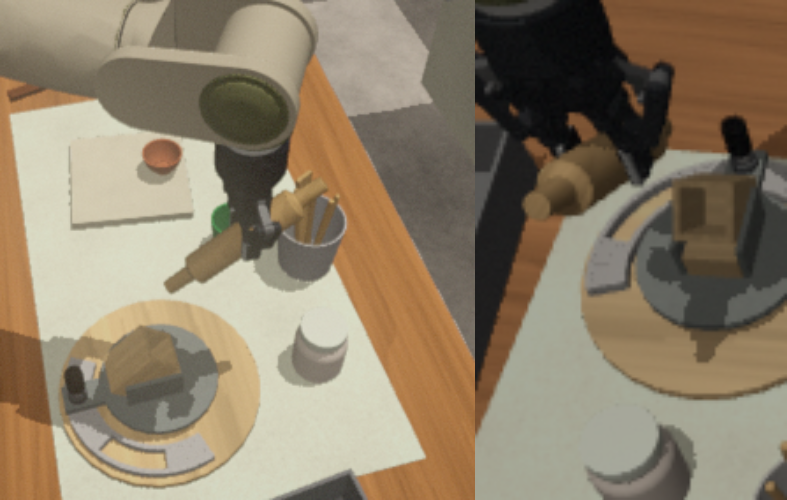

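Call:
step_arm --plan "-2.3 -4.4 0 0 30;-4.6 -8.8 0 0 30;-7 -13.3 0 0 30;-9.2 -17.8 0 0 30;-11.6 -22.3 0 0 30;-11.6 -22.3 4 0 30;-11.6 -22.3 8 0 30;-11.6 -22.3 12 0 30;-11.6 -22.3 15 0 30;-11.6 -22.3 15 0 30"

```text
time_s: 11.5
eef_pos: [507.3, 20.0, 123.9]
ee_rot: [-0.001, 0.999, 0.035, -0.005]
force: [0.3, 0.1, -1.9]
grip_width: 0.42
```

```bash
cat > pin.py <<'E'
from h import *
from scipy.optimize import least_squares
def pinfit(cs=('side','scene'),az0=.073,el0=.6,s0=40):
    st=readout.sense();T=st['eef_pos'];P=[]
    for c in cs:
        i=cams.camera_info(c);p,d=cams.capture(c);g=spotter.regions_of(c,'pin')
        m=np.ones((384,512),bool)
        W=world(c,d,m,i);P.append(W)
    P=np.vstack(P);q=P-(T+[0,0,14]);P=P[(np.linalg.norm(q,axis=1)<115)&(P[:,2]>3)]
    t=np.array([np.cos(az0),np.sin(az0)])
    def rr(v,P):
        u=np.array([np.cos(v[1])*np.cos(v[0]),np.cos(v[1])*np.sin(v[0]),np.sin(v[1])])
        q=P-(T+[-v[2]*np.sin(az0),v[2]*np.cos(az0),v[3]]);s=q@u;return np.linalg.norm(q-np.outer(s,u),axis=1),s
    v=np.array([az0,el0,0,14.])
    for k in range(8):
        r,s=rr(v,P);m=(abs(r-19)<(12,10,8,6,5,4,4,4)[k])&(abs(s)>18)&(abs(s)<68)
        v=least_squares(lambda v:rr(v,P[m])[0]-19,v,loss='soft_l1',f_scale=1).x
    r,s=rr(v,P);m=abs(r-19)<3;h=abs(r-10)<2.5
    print('T',T.round(1),'F',st['force'].round(1),'w',st['grip_width'],'n',m.sum(),'az,el',np.degrees(v[:2]).round(1),'off',v[2:].round(1),'barrel s',np.percentile(s[m],[1,99]).round(1),'handle',np.percentile(s[h],[1,99]).round(1))
E
python3 - <<'E'
from pin import *
pinfit()
d=np.load('scene.npy');W=world('scene',d,np.ones((384,512),bool));W2=world('side',np.load('side.npy'),np.ones((384,512),bool))
for w in (W,W2):
    b=w[(w[:,0]>425)&(w[:,0]<675)&(w[:,1]>75)&(w[:,1]<315)&(w[:,2]>15)&(w[:,2]<21)]
    print('board',cv2.minAreaRect(b[:,:2].astype(np.float32)),len(b),np.percentile(b,[.5,99.5],axis=0))
    b=w[(w[:,0]>525)&(w[:,0]<675)&(w[:,1]>105)&(w[:,1]<285)&(w[:,2]>35)&(w[:,2]<70)];print('bowl',(b.min(0)+b.max(0))/2)
E
```

```text
T [507.3  20.  123.9] F [ 0.3  0.1 -1.9] w 0.4198134517293488 n 740 az,el [ 4.9 34.8] off [ 0.4 14.8] barrel s [-69.9  73.6] handle [-110.   111.7]
board ((548.0489501953125, 194.4134063720703), (199.6540069580078, 201.91200256347656), 85.5743637084961) 3405 [[447.42843395  92.21015587  15.0592343 ]
 [652.0094419  296.18711448  20.8153091 ]]
bowl [607.90877327 193.01640787  48.04100663]
board ((549.236083984375, 190.62908935546875), (203.1185760498047, 199.9983367919922), 85.66876983642578) 2334 [[447.94480042  87.64767535  15.09038254]
 [650.50443243 289.32345346  20.9324472 ]]
bowl [608.65962163 189.4435169   48.52159913]
```

Call:
step_arm --plan "0 0 3 0 30;0 0 6 0 30;0 0 7 0 30;0 0 7.8 0 30;0 0 8.6 0 30;0 0 9.4 0 30;0 0 10.2 0 30;0 0 10.2 0 30" --grip_force 30

```text
time_s: 12.5
eef_pos: [511.9, 19.1, 28.0]
ee_rot: [0.001, 0.999, 0.035, 0.002]
force: [1.8, -0.4, 4.6]
grip_width: 0.422
```

```bash
python3 - <<'E'
from pin import *
pinfit(el0=.15)
print(readout.sense()['wrist_torque'])
E
```

```text
T [511.9  19.1  28. ] F [ 1.8 -0.4  4.6] w 0.42187630408006327 n 779 az,el [ 4.4 18.7] off [ 0.8 14.7] barrel s [-72.3  69.7] handle [-109.4  107.2]
[-0.31302603 -0.08002075  0.1509897 ]
```

Call:
step_arm --plan "0 0 0.6 0 30;0 0 1.2 0 30;0 0 1.7 0 30;0 0 1.9 0 30;0 0 1.9 0 30;0 0 1.9 0 30"

```text
time_s: 13.3
eef_pos: [512.2, 19.2, 8.9]
ee_rot: [0.0, 0.999, 0.035, 0.003]
force: [5.5, 0.1, 7.7]
grip_width: 0.42
```

```bash
python3 - <<'E'
from pin import *
pinfit(el0=.03)
E
```

```text
T [512.2  19.2   8.9] F [5.5 0.1 7.7] w 0.41970148457310985 n 830 az,el [4.5 4.9] off [ 0.7 15.5] barrel s [-73.   68.1] handle [-110.9  106.4]
```

Call:
step_arm --plan "0 0 0.2 0 30;0 0 0.4 0 30;0 0 0.5 0 30;0 0 0.6 0 30;0 0 0.6 0 30;0 0 0.6 0 30;0 0 0.6 0 30"

```text
time_s: 14.2
eef_pos: [512.8, 19.2, 3.3]
ee_rot: [0.001, 0.999, 0.035, 0.003]
force: [6.0, 1.0, 9.4]
grip_width: 0.423
```

```bash
python3 - <<'E'
from pin import *
pinfit(el0=.0)
E
```

```text
T [512.8  19.2   3.3] F [6.  1.  9.4] w 0.42346273720874567 n 851 az,el [4.6 0.5] off [ 0.6 15.8] barrel s [-73.7  70.5] handle [-110.9  106.4]
```

Call:
step_arm --plan "0 0 0 0 30;0 0 0 0 30;0 0 -2 0 30;0 0 -5 0 30;0 0 -9 0 30;0 0 -13 0 30;0 0 -17 0 30;0 0 -21 0 30;0 0 -25 0 30;0 0 -26.1 0 30" --grip_force 80

```text
time_s: 15.4
eef_pos: [510.8, 19.5, 266.2]
ee_rot: [0.001, 0.999, 0.035, 0.003]
force: [0.3, 0.0, -3.3]
grip_width: 0.413
```

Call:
step_arm --plan "1 -3.4 0 0 30;2 -6.8 0 0 30;3 -10.2 0 0 30;4 -13.6 0 0 30;4.6 -15.6 0 0 30;5 -17 0 0 30;5 -17 0 0 30;5 -17 0 0 30;5 -17 0 0 30;5 -17 0 0 30"

```text
time_s: 16.4
eef_pos: [548.2, 191.7, 262.3]
ee_rot: [0.0, 0.999, 0.034, -0.0]
force: [0.4, 0.3, -3.3]
grip_width: 0.419
```

```bash
python3 - <<'E'
from pin import *
pinfit(el0=.0)
p,d=cams.capture('side');W=world('side',d,np.ones((384,512),bool))
r=np.hypot(W[:,0]-424,W[:,1]+212);q=W[(r<25)&(W[:,2]>85)&(W[:,2]<120)]
print('knobtop',np.percentile(q[:,2],[50,90]),(q.min(0)+q.max(0))/2)
p2,d2=cams.capture('scene')
for c,dd in (('side',d),('scene',d2)):
  for t in ['pinch_bowl','water_cup','stick_pail','slip_jar']:
    g=spotter.regions_of(c,t)
    if g: w=world(c,dd,g[0]['pixels']);print(c,t,round(g[0]['conf'],2),np.median(w,0).round())
print(readout.sense()['joints'],readout.sense()['dq'].round(4))
save(np.hstack([cv2.resize(p,(400,300)),cv2.resize(p2,(400,300))]),'s6.png')
E
```

```text
T [548.2 191.7 262.3] F [ 0.4  0.3 -3.3] w 0.4186724509838879 n 1157 az,el [4.4 2.6] off [ 0.7 15.9] barrel s [-72.3  68. ] handle [-109.9  106.6]
knobtop [93.11280111 95.42856808] [ 423.22561467 -213.26562238   91.04014026]
side pinch_bowl 0.67 [609. 204.  44.]
side water_cup 0.92 [687.  15.  45.]
side stick_pail 0.78 [785. -41.  77.]
side slip_jar 0.62 [ 749. -225.   77.]
scene pinch_bowl 0.65 [596. 194.  41.]
scene water_cup 0.92 [675.  15.  41.]
scene stick_pail 0.56 [791. -31.  69.]
scene slip_jar 0.85 [ 767. -194.   77.]
[1.36278088e-01 4.19864261e-01 1.26628991e+00 2.36344994e-05
 1.45544970e+00 1.63723829e+00] [-0.0001  0.0011  0.0001 -0.0008  0.0005  0.0001]
```

View pics/s6.png

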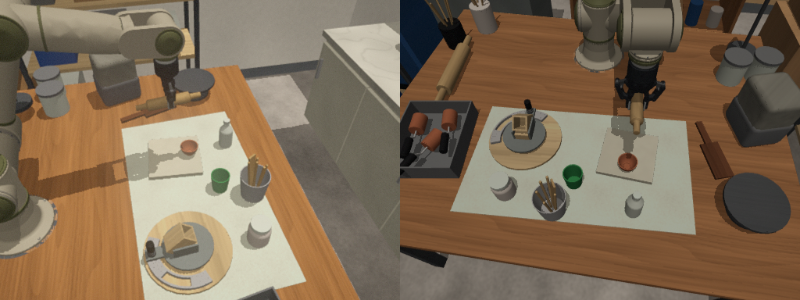

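Call:
step_arm --plan "0.2 0 0 0 30;0.2 0 0 0 30;0.2 0 0 0 30;0.2 0 0 0 30;0.2 0 0 0 30;0.2 0 0 0 30;0.2 0 0 0 30;0.2 0 0 0 30;0.2 0 0 0 30;0.2 0 0 0 30"

```text
time_s: 18.1
eef_pos: [550.2, 192.7, 262.3]
ee_rot: [0.0, 0.999, 0.035, -0.0]
force: [0.1, 0.5, -2.2]
grip_width: 0.416
```

```bash
python3 - <<'E'
from pin import *
pinfit(el0=.0);pinfit(cs=('side',),el0=0);pinfit(cs=('scene',),el0=0)
E
```

```text
T [550.2 192.7 262.3] F [ 0.1  0.5 -2.2] w 0.4155062317773241 n 1142 az,el [4.5 2.5] off [ 0.7 15.8] barrel s [-72.3  68.1] handle [-111.3  106. ]
T [550.2 192.7 262.3] F [-0.1 -0.4 -2.9] w 0.4182639748832641 n 580 az,el [3.7 2.7] off [ 0.3 16. ] barrel s [-73.   67.8] handle [-112.   105.3]
T [550.2 192.7 262.3] F [ 0.6  1.  -2.3] w 0.41581350714403426 n 571 az,el [4.  2.7] off [ 1.5 15.7] barrel s [-30.5  68.1] handle [ 68.9 106.4]
```

```bash
python3 -c "
from rig import workorder,readout
print(workorder.finish_job(),readout.sense()['time_s'])"
```

```text
the job is handed in; nothing more can be done
the job is handed in; nothing more can be done
```

The caddy is locked at home and the pin is held over the middle of the board; the job was handed in at about 18 s of the 58 s allowed.

**Caddy:** I lifted the plunger by its knob about 16 mm, swung the head about 62° clockwise and let the plunger drop into the home hole. The knob's top was at 93–95 mm, as at the start, just after release, after the pin was drawn, and again before hand-in. I did not test the lock by pushing the head sideways.

**Pin:** I gripped it at its middle with the tool pointing straight down, because the moves allow no tilting, so the grip was not square to its length. I drew it out along the socket's slant. To level it, I pressed its low end lightly on the empty mat (about 11 N) so that it pivoted in the grip, then lifted it over the board.

**Last checks:**
- **Position:** the pin's middle is about 278 mm above the table and within a few millimetres of the board's centre, which I measured at about (548, 192).
- **Level:** it is tilted about 2.6°, not exactly level. It measured 0.5° on the mat and changed while I tightened the grip and lifted it. It then stayed steady for more than a second, so I left it.
- **Other objects:** the cup, pail and jar measured within 2 mm of their first positions. The bowl's top-camera reading was unchanged to 1 mm; its side-camera reading was about 4 mm off, but the first one included stray points. I did not measure the bottle and paddle again, but they looked unmoved in the last picture.

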